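# Fit the large-tube block on the heated mixer

### The job

Fit the aluminium block for the large tubes (the one with eight big holes) on the heated shaking mixer: lower it gently over the platform's two locating pins, either way round, then press it down until it lies flush on the platform and both sprung catches have snapped in over its base plate. Let go of it and leave everything else on the bench where it stands.

Things in the scene. Friction and masses are not known exactly. Their poses are not given: they have to be found in the camera images.
- large_block_mid (a point): Centre, half-way up (25 mm above the underside), of the block to be fitted: plain aluminium, loose, 50 mm high. Own z up, own y along its long side; the same after a half turn. Upper body 56 x 108 mm (own x by y) with flat upright sides to grip across own x; in its top eight 18 mm tube holes, 2 rows of 4, the middle of the top solid. Below it the wider base plate.
- large_block: The same block, 0.5 to 0.7 kg; origin at the middle of its underside. Its base plate, under the upper body and centred with it, is 88 x 140 x 6 mm (own x by y by z); the bare rim has two round through holes, 11 mm wide, on one diagonal, at own (x, y) = (+33, +59) and (-33, -59) mm.
- hole_a (a point): Centre of the mouth (top of the base plate, 6 mm above the underside) of the block's through hole at its own (+33, +59) mm.
- hole_b (a point): The same for the hole at (-33, -59) mm. Either hole may go over either pin.
- small_block_mid (a point): Centre, half-way up (19 mm above the underside), of the other block, not wanted: same aluminium and same base plate, but 38 mm high with twenty-four small holes of 8.5 mm (4 rows of 6) in its top. The two blocks lie on the bench one on each side of the mixer, either way about.
- mixer_seat (a point): Centre of the top of the mixer's level steel platform (106 x 184 mm, own x by y, 100 mm above the bench), where the middle of the block's underside belongs. Own z up, y along the platform's long side, x towards the control panel. The off-white housing reaches 85 mm to -x, 190 mm to +x, 110 mm to each side; its top is 16 mm below the platform.
- pin_a (a point): Tip of the fixed upright steel pin at own (x, y) = (+33, +59) mm from mixer_seat: 8 mm thick, 24 mm high above the platform, the top 6 mm tapered to 3 mm.
- pin_b (a point): Tip of the like pin at (-33, -59) mm from mixer_seat.
- catch_left (a joint): Angle of the sprung steel catch at the platform's +y end: 0 = at rest, about 0.08 when pushed outward to let the base plate pass. A 26 mm wide upright leaf, 19 mm high above the platform, with a thumb tab outward to 84 mm from mixer_seat. Its nose has a lead-in face above, 55 degrees steep, and a ledge below, 6.8 mm above the platform, that overhangs the seated plate's end by 2 to 3 mm.
- catch_right (a joint): The like catch at the -y end. A block let down over the pins stops on both lead-in faces, underside about 13 mm above the platform, and stays there under its own weight. Pressing the middle of its top down with about 8 to 15 N pushes the catches outward (one end may go first); once flush, they spring back to 0.
- tube_rack: Bystander: blue rack of small tubes, 62 x 190 x 55 mm, origin under its centre. Leave it.
- tip_box: Bystander: open pipette tip box, 122 x 84 x 57 mm, origin under its centre. Leave it.
- bottle: Bystander: glass bottle with a screw cap, 86 mm in diameter, 158 mm high, origin under its centre. Leave it.
- jar: Bystander: glass jar of white salt, 84 mm in diameter, 124 mm high, origin under its centre. Leave it.
- beaker: Bystander: plastic beaker, 76 mm in diameter, 80 mm high, origin under its centre. Leave it.
Not all that is in view belongs to the job. What is shaped like the large_block but turquoise is not meant.

How it is judged:
By the outcome, as a careful person would: the job done as asked, in the order asked, and still so for the second after the job is handed in, with the robot touching nothing.
It also fails if it takes over 51 s, if anything falls off the work surface, if the arm or the gripper's body presses on something with over 40 N, if the wrist force passes 120 N, or if a joint passes its speed limit or range.

### The arm

A 7-joint arm with a two-finger parallel gripper is mounted at the origin on the work surface. World frame = base frame: x ahead of the robot, y to its left, z up, the work surface at z = 0. Lengths are in mm, angles in rad, forces in N, time in s.
With the tool pointing down it reaches from about 400 to 875 mm from the base axis. Payload 4.4 kg.
Tool frame: the origin (TCP) lies at the very end of the fingers, on their centre line; the grasp point (between the pads) lies 19 mm behind it; z points along the fingers, y is the direction in which the jaws open and shut (so a half turn about z gives the same grasp; the last joint's range is limited). The gripper opens to 85 mm and grips with 20 to 120 N. Pads are 22 mm wide; open, the fingers measure 114 mm over their backs; the gripper's body (76 mm by 85 mm) begins 54 mm behind the grasp point. The pads swing forward as they close: fully open they stand 13 mm farther back than shut.
Start: joints at [-1.406, 0.628, 0.038, 1.517, -0.027, 0.996, -0.02], TCP at [148.666, 632.784, 231.313] pointing down, gripper open.
Joint ranges: [-3.06, 3.06], [-0.37, 2.12], [-1.25, 1.32], [0.18, 2.47], [-1.1, 4.24], [0.23, 1.98], [-2.94, 2.94]. Speed limits (rad/s): [2.57, 2.57, 3.14, 3.14, 3.14, 3.14, 3.14].

### API

Orientations are given as [roll, pitch, yaw] about the fixed x, y, z axes, in that order (R = Rz(yaw) Ry(pitch) Rx(roll)).
In Python, from cell import read_state, get_image, calibration, finish_job gives the robot as it stands. The module is installed in compiled form; this text tells all that it offers.
- The arm moves only by the tool apply_moves, never from a script. Its argument "increments" is a list of rows, each an object of numbers: "tx", "ty", "tz": the shift along the world's x, y, z in m; "rx", "ry", "rz": the turn, a rotation vector about the world's x, y, z in units of 5 degrees (1.0 is 5 degrees); "claw": the finger opening in m, from 0 to 0.0854. In form: [{"tx": .., "ty": .., "tz": .., "rx": .., "ry": .., "rz": .., "claw": ..}, ...]. A call has 1 to 12 rows; each row is the pose to reach, as a shift and turn from the pose commanded when the call began; what a row does not reach only later rows make up. A row lasts 1/10 s, in which the tool goes at most 50 mm and 8.59 degrees, less where a joint would pass 70% of its speed; a pose out of reach is approached as far as the arm can. A call with a gripper value outside its range is refused whole. The fingers move at their own pace and stop on an object; the grip force is fixed at half the most. Time passes only in rows, so rows that repeat a pose let the fingers close. It gives the time, the measured TCP pose, the force and the opening at its end, in the units of the state.
- read_state(): the state, without advancing time (a new reading comes with each control period).
- get_image(name): name is "scene" or "top" or "wrist"; returns the picture (480x640x3 uint8, red, green, blue); there is no depth.
- calibration(name): a dict with "camera_matrix" (3x3 intrinsics, pixels), "distortion" ([k1, k2, p1, p2, k3] as OpenCV has them; the pictures are not rectified), "origin" and "attitude" of the camera in the world. Camera axes: x right, y up, looking along -z (the intrinsics and any distortion apply to the point x, -y, -z); pixel columns grow to the right and rows downward; lengths in mm; the calibration is good to about 2 mm. A picture is of the moment at which its call begins: read the wrist's pose just before it. calibration takes no time and is no camera call; for the wrist camera it gives the pose at the moment of the call.
- finish_job(): hands the job in, once; it reports no verdict.
The state is a dict: "clock": time; "qpos": joint angles; "qd": joint speeds; "tau": joint torques, N m; "eef_pos": TCP position; "tool_rot": TCP orientation; "force": force on the tool from outside, world axes, zero at the start; "torque": the same for the moment, N m; "width": finger opening in mm.
Only numpy, scipy, OpenCV 4.12 (cv2) and the standard library are available. Lean on these libraries where they do the work, as an engineer would, in place of code of your own. Each camera call takes 0.05 s, during which the arm holds its last target. There are 200 camera calls.

## Working session

There is one attempt and no reset: what is moved stays moved. The work goes in short steps, Python scripts to look and compute and a tool call to move; the robot and the scene stay as the last step left them, time stands still between calls to the robot, and variables do not carry over. Pictures are saved under pics/ and viewed, about 8 in all and at most 12, crops included, and the job is handed in when it is done.

Besides the shell and the picture viewer there is one more tool, called by a JSON object that holds its "name" and its "arguments", one argument or row to a line. apply_moves: Moves the arm, as the interface text tells. Its arguments: {"type":"object","properties":{"increments":{"type":"array"}},"required":["increments"]}

```bash
mkdir -p pics
cat > h.py <<'E'
import numpy as np, cv2
from cell import *
def save(n,f):
    c=calibration(n); im=get_image(n); cv2.imwrite(f,im[:,:,::-1]); return im,c
def R_of(c):
    a=np.array(c["attitude"],float)
    if a.shape==(3,3): return a
    from scipy.spatial.transform import Rotation as R
    return R.from_euler('xyz',a).as_matrix()
def ray(c,uv):
    p=cv2.undistortPoints(np.array(uv,float).reshape(-1,1,2),np.array(c["camera_matrix"],float),np.array(c["distortion"],float)).reshape(-1,2)
    d=np.c_[p[:,0],-p[:,1],-np.ones(len(p))]
    return np.array(c["origin"],float),d@R_of(c).T
def onz(c,uv,z):
    o,d=ray(c,uv); z=np.broadcast_to(z,len(d)); return o+d*((z-o[2])/d[:,2])[:,None]
def proj(c,P):
    P=(np.array(P,float).reshape(-1,3)-np.array(c["origin"],float))@R_of(c); P=P*[1,-1,-1]
    return cv2.projectPoints(P,np.zeros(3),np.zeros(3),np.array(c["camera_matrix"],float),np.array(c["distortion"],float))[0].reshape(-1,2)
E
python3 - <<'E'
from h import *
for n in("top","scene"):
    im,c=save(n,f"pics/{n}0.png"); print(c)
print(read_state())
E
```

```text
{'camera_matrix': array([[539.094622  ,   0.        , 318.92597575],
       [  0.        , 539.094622  , 243.77074288],
       [  0.        ,   0.        ,   1.        ]]), 'distortion': array([-0.01880082,  0.        ,  0.        ,  0.        ,  0.        ]), 'origin': array([ 202.36069626,  -11.24253167, 1647.51047516]), 'attitude': array([ 2.07280498e-01, -1.33273444e-03, -1.56849514e+00])}
{'camera_matrix': array([[536.10712713,   0.        , 328.13953418],
       [  0.        , 536.10712713, 238.12616982],
       [  0.        ,   0.        ,   1.        ]]), 'distortion': array([-0.04290131,  0.        ,  0.        ,  0.        ,  0.        ]), 'origin': array([1254.70026373, -745.11224735, 1126.90819973]), 'attitude': array([0.79782661, 0.01348633, 0.7775513 ])}
{'clock': 0.1, 'qpos': array([-1.40579207,  0.6292836 ,  0.03844393,  1.51827086, -0.02699843,
        0.99632426, -0.02001677]), 'qd': array([-0.00047683, -0.00114808,  0.00085699, -0.00459204, -0.0022711 ,
        0.00031643,  0.0010575 ]), 'tau': array([ 2.12484607e-03, -5.64541411e+01,  1.23044539e+00, -1.93978322e+01,
        1.13069350e-02,  5.45698655e-03,  2.03794519e-05]), 'eef_pos': array([148.53377857, 632.21221929, 230.46071359]), 'tool_rot': array([-3.13982464e+00,  2.06952591e-05,  2.91077310e+00]), 'force': array([ 0.31059496, -0.83830087, -0.42649868]), 'torque': array([ 0.03986184, -0.00978296,  0.03436774]), 'width': 85.09245194646405}
```

View pics/top0.png

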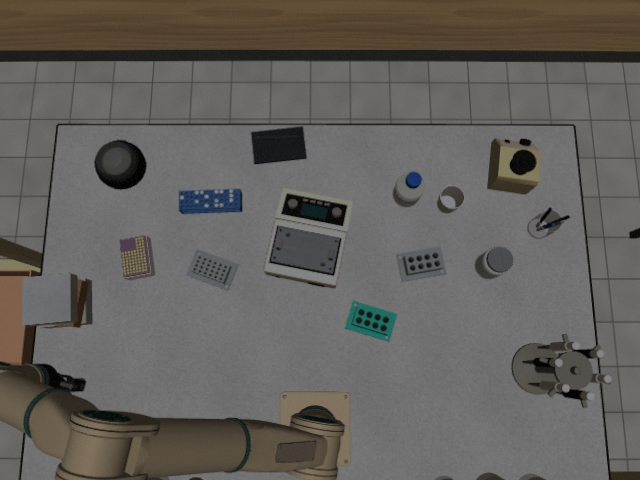

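View pics/scene0.png

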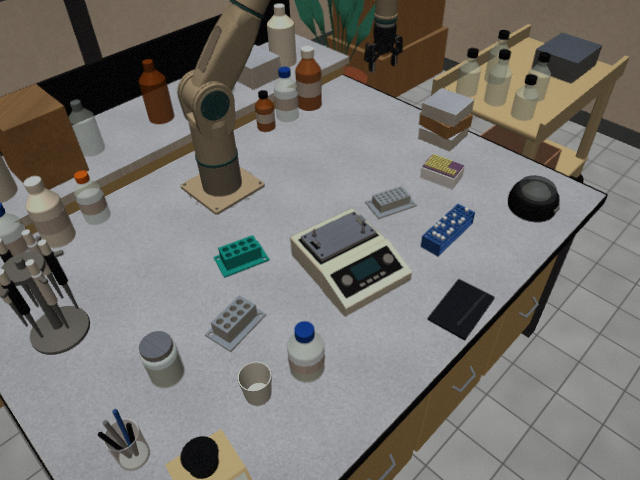

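The top view shows the large block at about (422,262), on the robot's right, the mixer at (308,240), the small block at (212,268), and the turquoise decoy at (371,320). I'll enlarge it to measure.

Run:
```python
from h import *
im=cv2.imread("pics/top0.png"); c=calibration("top")
a=cv2.resize(im[180:300,255:455],None,fx=4,fy=4,interpolation=cv2.INTER_CUBIC)
cv2.imwrite("pics/crop1.png",a)
print(onz(c,[[422,260]],50),onz(c,[[308,250]],100),onz(c,[[371,320]],50),onz(c,[[408,190]],100))
s=read_state();w=calibration("wrist")
from scipy.spatial.transform import Rotation as R
T=R.from_euler('xyz',s['tool_rot']).as_matrix()
print(w, "cam in tool",T.T@(w['origin']-s['eef_pos']), T.T@R_of(w))
```

```text
[[ 489.17317533 -323.16992525   50.        ]] [[509.09863742  19.37266144 100.        ]] [[ 309.49664222 -166.36117909   50.        ]] [[ 693.28582663 -279.31389312  100.        ]]
{'camera_matrix': array([[387.39743869,   0.        , 312.50443524],
       [  0.        , 387.39743869, 238.48890631],
       [  0.        ,   0.        ,   1.        ]]), 'distortion': array([0.00908901, 0.        , 0.        , 0.        , 0.        ]), 'origin': array([ 73.57229361, 649.08217944, 372.92622463]), 'attitude': array([-3.06972017e-01,  8.42199359e-04,  1.34008740e+00])} cam in tool [  76.82993235   -0.97867151 -142.46559345] [[ 1.10637279e-04  9.53259134e-01  3.02153951e-01]
 [ 9.99999565e-01  1.74273059e-04 -9.15972189e-04]
 [-9.25816149e-04  3.02153921e-01 -9.53258701e-01]]
```

View pics/crop1.png

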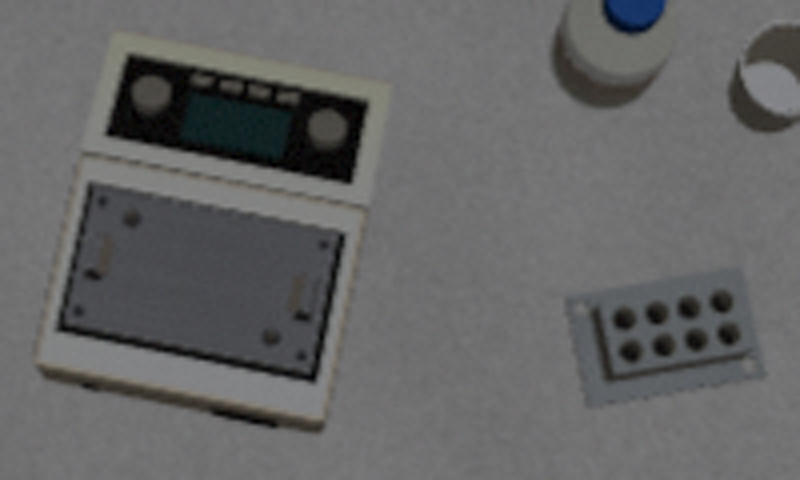

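{"name": "apply_moves", "arguments": {
  "increments": [
    {"tx":0.37,"ty":-0.56,"tz":0.08,"rz":-17.6},
    {"tx":0.37,"ty":-0.56,"tz":0.08,"rz":-17.6},
    {"tx":0.37,"ty":-0.56,"tz":0.08,"rz":-17.6},
    {"tx":0.37,"ty":-0.56,"tz":0.08,"rz":-17.6},
    {"tx":0.37,"ty":-0.56,"tz":0.08,"rz":-17.6},
    {"tx":0.37,"ty":-0.56,"tz":0.08,"rz":-17.6},
    {"tx":0.37,"ty":-0.56,"tz":0.08,"rz":-17.6},
    {"tx":0.37,"ty":-0.56,"tz":0.08,"rz":-17.6},
    {"tx":0.37,"ty":-0.56,"tz":0.08,"rz":-17.6},
    {"tx":0.37,"ty":-0.56,"tz":0.08,"rz":-17.6},
    {"tx":0.37,"ty":-0.56,"tz":0.08,"rz":-17.6},
    {"tx":0.37,"ty":-0.56,"tz":0.08,"rz":-17.6}
  ]
}}

```text
$.increments[0]: bad value
```

{"name": "apply_moves", "arguments": {
  "increments": [
    {"tx":0.37,"ty":-0.56,"tz":0.08,"rx":0,"ry":0,"rz":-17.6,"claw":0.085},
    {"tx":0.37,"ty":-0.56,"tz":0.08,"rx":0,"ry":0,"rz":-17.6,"claw":0.085},
    {"tx":0.37,"ty":-0.56,"tz":0.08,"rx":0,"ry":0,"rz":-17.6,"claw":0.085},
    {"tx":0.37,"ty":-0.56,"tz":0.08,"rx":0,"ry":0,"rz":-17.6,"claw":0.085},
    {"tx":0.37,"ty":-0.56,"tz":0.08,"rx":0,"ry":0,"rz":-17.6,"claw":0.085},
    {"tx":0.37,"ty":-0.56,"tz":0.08,"rx":0,"ry":0,"rz":-17.6,"claw":0.085},
    {"tx":0.37,"ty":-0.56,"tz":0.08,"rx":0,"ry":0,"rz":-17.6,"claw":0.085},
    {"tx":0.37,"ty":-0.56,"tz":0.08,"rx":0,"ry":0,"rz":-17.6,"claw":0.085},
    {"tx":0.37,"ty":-0.56,"tz":0.08,"rx":0,"ry":0,"rz":-17.6,"claw":0.085},
    {"tx":0.37,"ty":-0.56,"tz":0.08,"rx":0,"ry":0,"rz":-17.6,"claw":0.085},
    {"tx":0.37,"ty":-0.56,"tz":0.08,"rx":0,"ry":0,"rz":-17.6,"claw":0.085},
    {"tx":0.37,"ty":-0.56,"tz":0.08,"rx":0,"ry":0,"rz":-17.6,"claw":0.085}
  ]
}}

```text
clock: 1.3
eef_pos: [477.6, 134.1, 302.5]
tool_rot: [-3.141, -0.0, 1.375]
force: [0.9, 0.6, -0.4]
width: 84.7
```

{"name": "apply_moves", "arguments": {
  "increments": [
    {"tx":0.03,"ty":-0.04,"tz":0.005,"rx":0,"ry":0,"rz":0,"claw":0.085},
    {"tx":0.03,"ty":-0.05,"tz":0.005,"rx":0,"ry":0,"rz":0,"claw":0.085},
    {"tx":0.03,"ty":-0.05,"tz":0.005,"rx":0,"ry":0,"rz":0,"claw":0.085},
    {"tx":0.03,"ty":-0.05,"tz":0.005,"rx":0,"ry":0,"rz":0,"claw":0.085}
  ]
}}

```text
clock: 1.7
eef_pos: [506.1, 87.1, 306.8]
tool_rot: [-3.14, -0.001, 1.376]
force: [-0.4, 0.8, 0.9]
width: 84.9
```

Run:
```python
from h import *
import pickle
s=read_state(); im,c=save("wrist","pics/w1.png"); pickle.dump((s,c),open("w1.pkl","wb")); print(s['eef_pos'],s['tool_rot'],np.abs(s['qd']).max(), s['qpos'])
```

```text
[506.0956252   87.07169265 306.78271828] [-3.13964599e+00 -6.80803400e-04  1.37601902e+00] 0.026051635110390034 [-0.61664068  0.38937932  0.55701194  1.799318   -0.23891687  1.02173091
 -0.16191833]
```

View pics/w1.png

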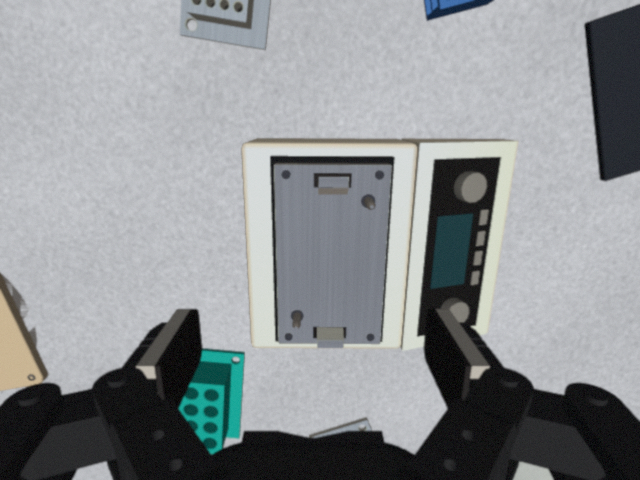

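The wrist view shows the platform, with corners at about (274,164), (392,163), (385,344) and (277,344). Pin_a is near (369,203) and pin_b near (297,315). Next I'll move to view the block.

{"name": "apply_moves", "arguments": {
  "increments": [
    {"tx":-0.03,"ty":-0.33,"tz":-0.05,"rx":0,"ry":0,"rz":4.2,"claw":0.085},
    {"tx":-0.03,"ty":-0.33,"tz":-0.05,"rx":0,"ry":0,"rz":4.2,"claw":0.085},
    {"tx":-0.03,"ty":-0.33,"tz":-0.05,"rx":0,"ry":0,"rz":4.2,"claw":0.085},
    {"tx":-0.03,"ty":-0.33,"tz":-0.05,"rx":0,"ry":0,"rz":4.2,"claw":0.085},
    {"tx":-0.03,"ty":-0.33,"tz":-0.05,"rx":0,"ry":0,"rz":4.2,"claw":0.085},
    {"tx":-0.03,"ty":-0.33,"tz":-0.05,"rx":0,"ry":0,"rz":4.2,"claw":0.085},
    {"tx":-0.03,"ty":-0.33,"tz":-0.05,"rx":0,"ry":0,"rz":4.2,"claw":0.085},
    {"tx":-0.03,"ty":-0.33,"tz":-0.05,"rx":0,"ry":0,"rz":4.2,"claw":0.085},
    {"tx":-0.03,"ty":-0.33,"tz":-0.05,"rx":0,"ry":0,"rz":4.2,"claw":0.085},
    {"tx":-0.03,"ty":-0.33,"tz":-0.05,"rx":0,"ry":0,"rz":4.2,"claw":0.085}
  ]
}}

```text
clock: 2.75
eef_pos: [478.0, -241.4, 257.1]
tool_rot: [3.141, -0.002, 1.745]
force: [0.8, 0.6, -0.2]
width: 85.1
```

Run:
```python
from h import *
import pickle
s=read_state(); im,c=save("wrist","pics/w2.png"); pickle.dump((s,c),open("w2.pkl","wb")); print(s['eef_pos'],s['tool_rot'],np.abs(s['qd']).max(), s['qpos'])
a=cv2.imread("pics/w1.png")[140:365,250:410]; b=cv2.imread("pics/w2.png")
q=cv2.resize(a,None,fx=2.6,fy=2.6,interpolation=cv2.INTER_CUBIC)
p=proj(c,[[489,-323,25]])[0]; print(p)
x,y=int(p[0])-75,int(p[1])-112; x=max(x,0);y=max(min(y,255),0); print(x,y)
e=cv2.resize(b[y:y+225,x:x+146],None,fx=2.6,fy=2.6,interpolation=cv2.INTER_CUBIC)
cv2.imwrite("pics/crop2.png",np.hstack([q,e]))
_,d=ray(c,[[0,0]])
w,c1=None,pickle.load(open("w1.pkl","rb"))[1]
print(onz(c1,[[274,164],[392,163],[385,344],[277,344]],100), onz(c1,[[369,203],[297,315]],124))
```

```text
[ 477.95868632 -241.44917582  257.107715  ] [ 3.14138762e+00 -1.80056213e-03  1.74533879e+00] 0.008657618970810426 [ 0.09309323  0.46980339  0.4773772   1.81367722 -0.26589567  0.92258995
  0.86298133]
[309.07441686 275.50037946]
234 163
[[479.42940793 128.70433633 100.        ]
 [582.65149197 109.24823028 100.        ]
 [550.98174794 -72.69514975 100.        ]
 [441.5198171  -51.26440446 100.        ]] [[554.69653518  83.11671716 124.        ]
 [472.29484018  -9.8307721  124.        ]]
```

View pics/crop2.png

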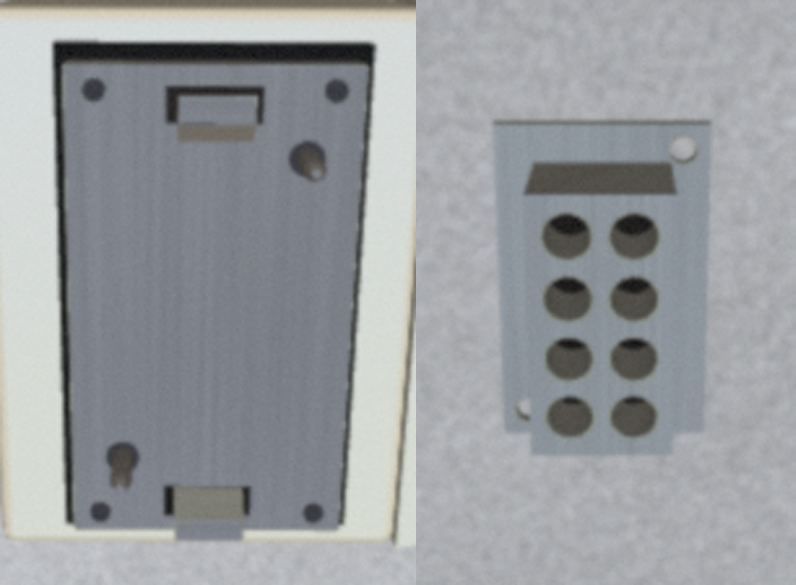

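```bash
cat > m.py <<'E'
from h import *
import pickle
def blobs(im,x0,y0,x1,y1,t,amin,amax):
    g=cv2.cvtColor(im,cv2.COLOR_BGR2GRAY)[y0:y1,x0:x1]; g=cv2.resize(g,None,fx=4,fy=4,interpolation=cv2.INTER_CUBIC)
    n,_,st,ce=cv2.connectedComponentsWithStats((g<t).astype(np.uint8))
    return [(*(((ce[i]+.5)/4-.5+[x0,y0]).round(2)),st[i,4]/16) for i in range(1,n) if amin<st[i,4]/16<amax]
def rigid(P,Q): # Q ~ R P + t (2d)
    pm,qm=P.mean(0),Q.mean(0);A=P-pm;B=Q-qm
    th=np.arctan2((A[:,0]*B[:,1]-A[:,1]*B[:,0]).sum(),(A*B).sum());c,s=np.cos(th),np.sin(th);R=np.array([[c,-s],[s,c]])
    t=qm-R@pm; return th,t,R,Q-(P@R.T+t)
E
python3 - <<'E'
from m import *
c1=pickle.load(open("w1.pkl","rb"))[1];c2=pickle.load(open("w2.pkl","rb"))[1]
a=cv2.imread("pics/w1.png");b=cv2.imread("pics/w2.png")
g=cv2.cvtColor(b,cv2.COLOR_BGR2GRAY)
h=blobs(b,275,240,340,340,110,50,500); print(h)
h=np.array(h)[:,:2]; W=onz(c2,h,50)[:,:2]; print("block ctr",W.mean(0)); 
th=[];
print(W.round(1), [np.linalg.norm(W[0]-w).round(1) for w in W])
for t in (70,80): print(t,blobs(a,275,163,395,345,t,15,120))
scr=np.array([[93,90],[337,91],[313,513],[100,512]])/2.6+[250,140]
S=onz(c1,scr,100)[:,:2]; print(S.round(1),S.mean(0), np.linalg.norm(np.diff(S[[0,1,2,3,0]],axis=0),axis=1))
E
```

```text
[(np.float64(291.48), np.float64(253.31), np.float64(256.4375)), (np.float64(317.49), np.float64(253.28), np.float64(256.4375)), (np.float64(291.91), np.float64(277.37), np.float64(240.8125)), (np.float64(317.36), np.float64(277.33), np.float64(238.25)), (np.float64(292.38), np.float64(300.45), np.float64(225.5625)), (np.float64(317.35), np.float64(300.46), np.float64(225.375)), (np.float64(292.75), np.float64(322.74), np.float64(211.5)), (np.float64(317.29), np.float64(322.72), np.float64(212.4375))]
block ctr [ 485.65347622 -327.49743178]
[[ 466.9 -292.9]
 [ 491.4 -288.5]
 [ 471.2 -317.4]
 [ 495.7 -313.1]
 [ 475.6 -341.9]
 [ 500.1 -337.6]
 [ 479.9 -366.5]
 [ 504.5 -362.1]] [np.float64(0.0), np.float64(24.9), np.float64(24.9), np.float64(35.2), np.float64(49.8), np.float64(55.7), np.float64(74.7), np.float64(78.8)]
70 [(np.float64(350.49), np.float64(163.0), np.float64(88.4375)), (np.float64(285.6), np.float64(174.11), np.float64(38.3125)), (np.float64(379.06), np.float64(174.53), np.float64(40.875)), (np.float64(366.36), np.float64(199.56), np.float64(60.25)), (np.float64(296.65), 
[... 234 characters left out ...]
loat64(369.91), np.float64(336.81), np.float64(26.8125))]
80 [(np.float64(285.56), np.float64(174.1), np.float64(47.875)), (np.float64(379.03), np.float64(174.56), np.float64(50.625)), (np.float64(367.07), np.float64(199.97), np.float64(103.8125)), (np.float64(296.69), np.float64(316.03), np.float64(109.5)), (np.float64(314.51), np.float64(332.01), np.float64(37.3125)), (np.float64(344.28), np.float64(331.71), np.float64(24.25)), (np.float64(288.13), np.float64(336.4), np.float64(34.0625)), (np.float64(369.96), np.float64(336.85), np.float64(33.875))]
[[487.7 117.5]
 [570.3 100.8]
 [537.4 -62. ]
 [454.9 -45.4]] [512.57738416  27.71948796] [ 84.29721666 166.16201073  84.11720168 166.15508211]
```

Run:
```python
from m import *
c1=pickle.load(open("w1.pkl","rb"))[1];c2=pickle.load(open("w2.pkl","rb"))[1]
S=onz(c1,[[285.58,174.1],[379.05,174.55],[369.93,336.83],[288.12,336.42]],100)[:,:2]
th,t,R,r=rigid(np.array([[-42,83],[42,83],[42,-83],[-42,-83.]]),S); print("mixer",np.degrees(th),t,r.round(2))
for z in(100,124): 
  uv=proj(c1,np.c_[np.array([[33,59],[-33,-59]])@R.T+t,[z,z]]); print(z,uv.round(1),((uv-[250,140])*2.6).round(0))
h=np.array(blobs(cv2.imread("pics/w2.png"),275,240,340,340,110,50,500))[:,:2]; W=onz(c2,h,50)[:,:2]
B=np.array([[x*12.5,y*12.5] for y in(3,1,-1,-3) for x in(-1,1)]);tb,tt,Rb,rb=rigid(B,W);print("block",np.degrees(tb),tt,rb.round(2).tolist())
uv=proj(c2,np.c_[np.array([[33,59],[-33,-59]])@Rb.T+tt,[6,6]]);print("holes",((uv-[234,163])*2.6+[416,0]).round(0))
uv=proj(c2,np.c_[np.array([[-44,70],[44,70],[44,-70]])@Rb.T+tt,[6,6,6]]);print("plate corners",((uv-[234,163])*2.6+[416,0]).round(0))
```

```text
mixer -11.436468824532978 [512.30186201  28.2856661 ] [[ 0.04 -0.01]
 [-0.02  0.02]
 [-0.02  0.02]
 [ 0.   -0.03]]
100 [[367.8 200.8]
 [296.7 315.5]] [[306. 158.]
 [121. 456.]]
124 [[371.5 206.6]
 [295.7 327.9]] [[316. 173.]
 [119. 489.]]
block 10.07659776293651 [ 485.65347622 -327.49743178] [[0.07, -0.11], [-0.02, -0.13], [0.05, -0.04], [-0.09, -0.06], [0.07, 0.09], [-0.05, 0.02], [0.03, 0.14], [-0.06, 0.1]]
holes [[683. 148.]
 [527. 408.]]
plate corners [[491. 121.]
 [711. 121.]
 [703. 430.]]
```

{"name": "apply_moves", "arguments": {
  "increments": [
    {"tx":0.0077,"ty":-0.05,"tz":0,"rx":0,"ry":0,"rz":0,"claw":0.085},
    {"tx":0.0077,"ty":-0.086,"tz":-0.02,"rx":0,"ry":0,"rz":0,"claw":0.085},
    {"tx":0.0077,"ty":-0.086,"tz":-0.06,"rx":0,"ry":0,"rz":0,"claw":0.085},
    {"tx":0.0077,"ty":-0.086,"tz":-0.1,"rx":0,"ry":0,"rz":0,"claw":0.085},
    {"tx":0.0077,"ty":-0.086,"tz":-0.14,"rx":0,"ry":0,"rz":0,"claw":0.085},
    {"tx":0.0077,"ty":-0.086,"tz":-0.17,"rx":0,"ry":0,"rz":0,"claw":0.085},
    {"tx":0.0077,"ty":-0.086,"tz":-0.18,"rx":0,"ry":0,"rz":0,"claw":0.085},
    {"tx":0.0077,"ty":-0.086,"tz":-0.18,"rx":0,"ry":0,"rz":0,"claw":0.085}
  ]
}}

```text
clock: 3.6
eef_pos: [485.0, -328.5, 76.4]
tool_rot: [-3.14, -0.002, 1.744]
force: [-0.4, -0.6, 0.5]
width: 84.8
```

{"name": "apply_moves", "arguments": {
  "increments": [
    {"tx":0.0005,"ty":0.0008,"tz":-0.02,"rx":0,"ry":0,"rz":0,"claw":0.085},
    {"tx":0.0005,"ty":0.0008,"tz":-0.04,"rx":0,"ry":0,"rz":0,"claw":0.085},
    {"tx":0.0005,"ty":0.0008,"tz":-0.055,"rx":0,"ry":0,"rz":0,"claw":0.085},
    {"tx":0.0005,"ty":0.0008,"tz":-0.063,"rx":0,"ry":0,"rz":0,"claw":0.085},
    {"tx":0.0005,"ty":0.0008,"tz":-0.063,"rx":0,"ry":0,"rz":0,"claw":0.085},
    {"tx":0.0005,"ty":0.0008,"tz":-0.063,"rx":0,"ry":0,"rz":0,"claw":0.05},
    {"tx":0.0005,"ty":0.0008,"tz":-0.063,"rx":0,"ry":0,"rz":0,"claw":0.04},
    {"tx":0.0005,"ty":0.0008,"tz":-0.063,"rx":0,"ry":0,"rz":0,"claw":0.03},
    {"tx":0.0005,"ty":0.0008,"tz":-0.063,"rx":0,"ry":0,"rz":0,"claw":0.02},
    {"tx":0.0005,"ty":0.0008,"tz":-0.063,"rx":0,"ry":0,"rz":0,"claw":0.02},
    {"tx":0.0005,"ty":0.0008,"tz":-0.063,"rx":0,"ry":0,"rz":0,"claw":0.02},
    {"tx":0.0005,"ty":0.0008,"tz":-0.063,"rx":0,"ry":0,"rz":0,"claw":0.02}
  ]
}}

```text
clock: 4.8
eef_pos: [486.0, -330.0, 15.5]
tool_rot: [3.14, 0.001, 1.741]
force: [0.2, 0.5, 6.8]
width: 54.9
```

{"name": "apply_moves", "arguments": {
  "increments": [
    {"tx":0,"ty":0,"tz":0.005,"rx":0,"ry":0,"rz":0,"claw":0.02},
    {"tx":0,"ty":0,"tz":0.02,"rx":0,"ry":0,"rz":0,"claw":0.02},
    {"tx":0,"ty":0,"tz":0.05,"rx":0,"ry":0,"rz":0,"claw":0.02},
    {"tx":0,"ty":0,"tz":0.08,"rx":0,"ry":0,"rz":0,"claw":0.02},
    {"tx":0,"ty":0,"tz":0.11,"rx":0,"ry":0,"rz":0,"claw":0.02},
    {"tx":0,"ty":0,"tz":0.14,"rx":0,"ry":0,"rz":0,"claw":0.02},
    {"tx":0,"ty":0,"tz":0.16,"rx":0,"ry":0,"rz":0,"claw":0.02},
    {"tx":0,"ty":0,"tz":0.165,"rx":0,"ry":0,"rz":0,"claw":0.02},
    {"tx":0,"ty":0,"tz":0.165,"rx":0,"ry":0,"rz":0,"claw":0.02},
    {"tx":0,"ty":0,"tz":0.165,"rx":0,"ry":0,"rz":0,"claw":0.02}
  ]
}}

```text
clock: 5.8
eef_pos: [484.5, -328.6, 178.2]
tool_rot: [-3.14, -0.002, 1.742]
force: [-0.5, 0.4, -6.0]
width: 54.8
```

Run:
```python
from h import *
import pickle
s=read_state(); im,c=save("wrist","pics/w3.png"); pickle.dump((s,c),open("w3.pkl","wb")); print({k:s[k] for k in('eef_pos','tool_rot','force','torque','width','qpos')})
```

```text
{'eef_pos': array([ 484.46290832, -328.57448738,  178.19114049]), 'tool_rot': array([-3.13983257e+00, -1.98251014e-03,  1.74155700e+00]), 'force': array([-0.5067981 ,  0.42088308, -5.97477945]), 'torque': array([-0.0249916 ,  0.01561262, -0.02773646]), 'width': 54.81124424642663, 'qpos': array([ 0.27901535,  0.63645464,  0.42988491,  1.76453406, -0.34618917,
        0.81879679,  1.04529648])}
```

View pics/w3.png

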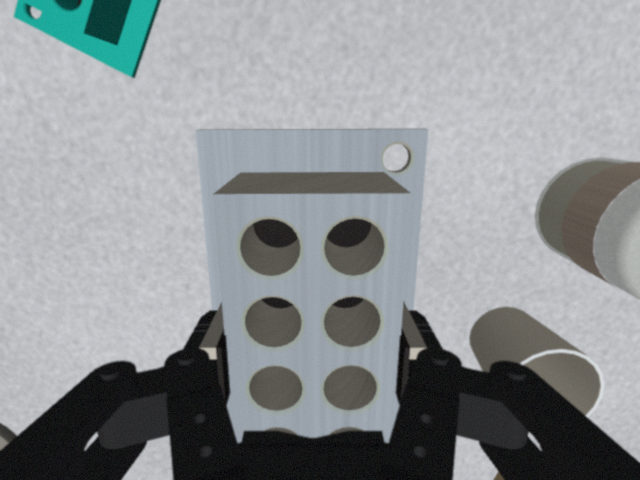

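```bash
cat > hand.py <<'E'
from m import *
def hand(tag):
    s,c=pickle.load(open(tag+".pkl","rb")); b=cv2.imread(f"pics/{tag}.png")
    h=[x for x in blobs(b,230,205,395,422,110,1000,6000)]; h=np.array(h); print(h.round(1).tolist())
    h=h[np.argsort(h[:,1])][:6,:2]; h=np.vstack([h[i:i+2][np.argsort(h[i:i+2,0])] for i in(0,2,4)])
    B=np.array([[x*12.5,y*12.5] for y in(3,1,-1) for x in(-1,1)])
    for z in (s['eef_pos'][2]+32,s['eef_pos'][2]+34.5,s['eef_pos'][2]+37):
        W=onz(c,h,z)[:,:2]; th,t,R,r=rigid(B,W); print(round(z,1),"yaw",np.degrees(th).round(2),"ctr",t.round(2),"rms",np.sqrt((r**2).mean()).round(2),"c-tcp",(t-s['eef_pos'][:2]).round(2))
    P=np.c_[B,np.full(6,50.)]
    u=cv2.undistortPoints(h.reshape(-1,1,2),c["camera_matrix"],c["distortion"])
    ok,rv,tv=cv2.solvePnP(P,u,np.eye(3),None,flags=cv2.SOLVEPNP_IPPE)
    Rc=R_of(c)@np.diag([1,-1,-1.]); Rw=Rc@cv2.Rodrigues(rv)[0]; tw=c["origin"]+Rc@tv.ravel()
    print("pnp underside",tw.round(2)); 
    from scipy.spatial.transform import Rotation as Ro
    print(Ro.from_matrix(Rw).as_euler('xyz',degrees=True).round(2))
E
python3 - <<'E'
from hand import *
hand("w3")
E
```

```text
[[269.8, 246.7, 2642.2], [353.9, 246.3, 2641.2], [351.7, 321.1, 2174.3], [272.8, 321.4, 2177.4], [349.8, 387.4, 1796.1], [275.4, 387.8, 1796.2]]
210.2 yaw 10.05 ctr [ 484.39 -327.7 ] rms 0.19 c-tcp [-0.07  0.87]
212.7 yaw 10.05 ctr [ 484.16 -326.31] rms 0.19 c-tcp [-0.3   2.27]
215.2 yaw 10.05 ctr [ 483.92 -324.91] rms 0.58 c-tcp [-0.54  3.66]
pnp underside [ 475.36 -275.08  248.82]
[162.58   0.19   9.69]
```

The block is held at about 0.6 kg and level. In this view its yaw is 10.05° and its centre is (-0.3, +2.3) mm from the TCP. Next I carry it over the seat at (512.3, 28.3), yaw -11.44°.

{"name": "apply_moves", "arguments": {
  "increments": [
    {"tx":0.001,"ty":0.015,"tz":0,"rx":0,"ry":0,"rz":-0.2,"claw":0.02},
    {"tx":0.004,"ty":0.045,"tz":0,"rx":0,"ry":0,"rz":-0.6,"claw":0.02},
    {"tx":0.007,"ty":0.085,"tz":0,"rx":0,"ry":0,"rz":-1.0,"claw":0.02},
    {"tx":0.01,"ty":0.125,"tz":0,"rx":0,"ry":0,"rz":-1.5,"claw":0.02},
    {"tx":0.013,"ty":0.165,"tz":0,"rx":0,"ry":0,"rz":-2.0,"claw":0.02},
    {"tx":0.016,"ty":0.205,"tz":0,"rx":0,"ry":0,"rz":-2.5,"claw":0.02},
    {"tx":0.019,"ty":0.245,"tz":0,"rx":0,"ry":0,"rz":-3.0,"claw":0.02},
    {"tx":0.022,"ty":0.285,"tz":0,"rx":0,"ry":0,"rz":-3.5,"claw":0.02},
    {"tx":0.025,"ty":0.32,"tz":0,"rx":0,"ry":0,"rz":-4.0,"claw":0.02},
    {"tx":0.027,"ty":0.345,"tz":0,"rx":0,"ry":0,"rz":-4.2,"claw":0.02},
    {"tx":0.0273,"ty":0.3546,"tz":0,"rx":0,"ry":0,"rz":-4.3,"claw":0.02},
    {"tx":0.0273,"ty":0.3546,"tz":0,"rx":0,"ry":0,"rz":-4.3,"claw":0.02}
  ]
}}

```text
clock: 7.05
eef_pos: [512.0, 26.6, 178.4]
tool_rot: [-3.14, 0.0, 1.369]
force: [0.4, -0.3, -6.2]
width: 55.3
```

{"name": "apply_moves", "arguments": {
  "increments": [
    {"tx":0,"ty":0,"tz":-0.01,"rx":0,"ry":0,"rz":0,"claw":0.02},
    {"tx":0,"ty":0,"tz":-0.02,"rx":0,"ry":0,"rz":0,"claw":0.02},
    {"tx":0,"ty":0,"tz":-0.028,"rx":0,"ry":0,"rz":0,"claw":0.02},
    {"tx":0,"ty":0,"tz":-0.03,"rx":0,"ry":0,"rz":0,"claw":0.02},
    {"tx":0,"ty":0,"tz":-0.03,"rx":0,"ry":0,"rz":0,"claw":0.02},
    {"tx":0,"ty":0,"tz":-0.03,"rx":0,"ry":0,"rz":0,"claw":0.02}
  ]
}}

```text
clock: 7.65
eef_pos: [512.8, 24.7, 149.4]
tool_rot: [3.141, -0.0, 1.366]
force: [0.0, -0.5, -5.8]
width: 55.1
```

Run:
```python
from hand import *
s=read_state(); im,c=save("wrist","pics/w4.png"); pickle.dump((s,c),open("w4.pkl","wb")); print({k:s[k] for k in('eef_pos','tool_rot','force','width','qpos')})
hand("w4")
p=proj(c,[[512.3+33*.98+59*.198,28.29+59*.98-33*.198,z] for z in(100,112,124)]); print(p)
b=cv2.imread("pics/w4.png")
cv2.imwrite("pics/crop4.png",cv2.resize(b[90:270,180:440],None,fx=3,fy=3,interpolation=cv2.INTER_CUBIC))
```

```text
{'eef_pos': array([512.79623787,  24.73559736, 149.42596596]), 'tool_rot': array([ 3.14125622e+00, -3.22242615e-05,  1.36557903e+00]), 'force': array([ 0.01998929, -0.47446904, -5.80137179]), 'width': 55.12802736913971, 'qpos': array([-0.46520748,  0.61485355,  0.54918403,  1.98841868, -0.50328238,
        0.67414766,  0.19924595])}
[[269.8, 246.6, 2556.9], [353.8, 246.2, 2550.6], [351.7, 321.1, 2089.9], [272.7, 321.4, 2091.8], [349.8, 387.6, 1696.2], [275.3, 388.0, 1692.8]]
181.4 yaw -11.49 ctr [513.4   25.65] rms 0.23 c-tcp [0.6  0.91]
183.9 yaw -11.49 ctr [513.69  27.04] rms 0.16 c-tcp [0.89 2.3 ]
186.4 yaw -11.49 ctr [513.98  28.43] rms 0.55 c-tcp [1.18 3.69]
pnp underside [524.26  77.92 220.07]
[ 1.6248e+02  1.1000e-01 -1.1870e+01]
[[376.62730007 145.77668095]
 [380.82238321 147.7108926 ]
 [385.60249699 149.91445797]]
```

View pics/crop4.png

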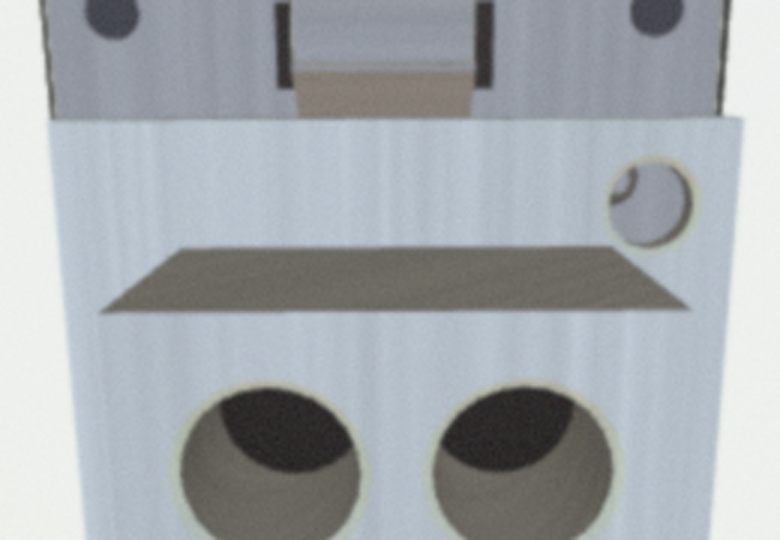

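Run:
```python
from hand import *
c=pickle.load(open("w4.pkl","rb"))[1]
th=np.radians(-11.44);R=np.array([[np.cos(th),-np.sin(th)],[np.sin(th),np.cos(th)]])
for dz in(0,-1.25):
  tip=onz(c,[[386.7,151]],124+dz)[0,:2]; hole=onz(c,[[397.7,157.7]],139.9+dz)[0,:2]
  seat=np.array([512.3,28.29]); print("tip",tip,"w1 pin",R@[33,59]+seat,"hole",hole, "hole-tip",hole-tip)
b=blobs(cv2.imread("pics/w4.png"),200,85,415,110,100,60,400);print(b)
S=onz(c,np.array(b)[:,:2],100)[:,:2];print(S, (R@np.array([[-42,42],[83,83]])).T+seat)
```

```text
tip [556.7109158   79.03540333] w1 pin [556.34654456  79.57256928] hole [557.83726271  77.58182853] hole-tip [ 1.12634691 -1.45357479]
tip [556.91956456  78.88458784] w1 pin [556.34654456  79.57256928] hole [558.07700723  77.40327673] hole-tip [ 1.15744266 -1.48131111]
[(np.float64(216.85), np.float64(93.62), np.float64(235.9375)), (np.float64(398.44), np.float64(92.67), np.float64(232.875)), (np.float64(340.95), np.float64(99.72), np.float64(116.1875)), (np.float64(273.83), np.float64(99.8), np.float64(89.75))]
[[487.39688373 117.96173881]
 [569.90686842 101.224824  ]
 [543.2669974  103.65383846]
 [512.63152361 109.98886606]] [[487.59677331 117.97138375]
 [569.92794068 101.3106851 ]]
```

{"name": "apply_moves", "arguments": {
  "increments": [
    {"tx":-0.0013,"ty":0.0013,"tz":0,"rx":0,"ry":0,"rz":0,"claw":0.02},
    {"tx":-0.0013,"ty":0.0013,"tz":0,"rx":0,"ry":0,"rz":0,"claw":0.02},
    {"tx":-0.0013,"ty":0.0013,"tz":0,"rx":0,"ry":0,"rz":0,"claw":0.02},
    {"tx":-0.0013,"ty":0.0013,"tz":0,"rx":0,"ry":0,"rz":0,"claw":0.02}
  ]
}}

```text
clock: 8.1
eef_pos: [511.4, 26.5, 149.4]
tool_rot: [3.141, -0.0, 1.366]
force: [1.0, 0.1, -5.1]
width: 55.3
```

{"name": "apply_moves", "arguments": {
  "increments": [
    {"tx":0,"ty":-0.0003,"tz":-0.003,"rx":0,"ry":0,"rz":0,"claw":0.02},
    {"tx":0,"ty":-0.0003,"tz":-0.006,"rx":0,"ry":0,"rz":0,"claw":0.02},
    {"tx":0,"ty":-0.0003,"tz":-0.008,"rx":0,"ry":0,"rz":0,"claw":0.02},
    {"tx":0,"ty":-0.0003,"tz":-0.008,"rx":0,"ry":0,"rz":0,"claw":0.02},
    {"tx":0,"ty":-0.0003,"tz":-0.008,"rx":0,"ry":0,"rz":0,"claw":0.02}
  ]
}}

```text
clock: 8.6
eef_pos: [511.3, 26.1, 141.2]
tool_rot: [-3.141, 0.0, 1.366]
force: [-0.2, -0.3, -6.1]
width: 55.2
```

Run:
```python
from hand import *
s=read_state(); im,c=save("wrist","pics/w5.png"); pickle.dump((s,c),open("w5.pkl","wb")); print({k:s[k] for k in('eef_pos','tool_rot','force')})
hand("w5")
b=blobs(cv2.imread("pics/w5.png"),200,80,415,110,100,60,400);print(b)
S=onz(c,np.array(b)[:2,:2],100)[:,:2];print(S, "expect 487.6 118.0, 569.9 101.3")
```

```text
{'eef_pos': array([511.25239864,  26.05008992, 141.20769068]), 'tool_rot': array([-3.14140005e+00,  7.55524999e-05,  1.36607378e+00]), 'force': array([-0.17750601, -0.30753041, -6.05728374])}
[[269.8, 246.7, 2566.7], [353.8, 246.3, 2566.1], [351.6, 321.1, 2102.6], [272.7, 321.5, 2104.2], [349.8, 387.6, 1715.2], [275.3, 388.0, 1710.6]]
173.2 yaw -11.46 ctr [511.85  26.96] rms 0.23 c-tcp [0.59 0.91]
175.7 yaw -11.46 ctr [512.14  28.35] rms 0.16 c-tcp [0.88 2.3 ]
178.2 yaw -11.46 ctr [512.43  29.74] rms 0.55 c-tcp [1.18 3.69]
pnp underside [522.71  79.24 211.82]
[ 1.6247e+02  1.4000e-01 -1.1840e+01]
[(np.float64(406.27), np.float64(93.92), np.float64(255.4375)), (np.float64(216.89), np.float64(94.94), np.float64(261.875)), (np.float64(276.49), np.float64(100.28), np.float64(98.3125)), (np.float64(346.65), np.float64(100.16), np.float64(104.1875))]
[[569.84606602 101.27049546]
 [487.39967111 117.94793263]] expect 487.6 118.0, 569.9 101.3
```

{"name": "apply_moves", "arguments": {
  "increments": [
    {"tx":0.0001,"ty":0,"tz":-0.002,"rx":0,"ry":0,"rz":0,"claw":0.02},
    {"tx":0.0001,"ty":0,"tz":-0.004,"rx":0,"ry":0,"rz":0,"claw":0.02},
    {"tx":0.0001,"ty":0,"tz":-0.006,"rx":0,"ry":0,"rz":0,"claw":0.02},
    {"tx":0.0001,"ty":0,"tz":-0.008,"rx":0,"ry":0,"rz":0,"claw":0.02},
    {"tx":0.0001,"ty":0,"tz":-0.009,"rx":0,"ry":0,"rz":0,"claw":0.02},
    {"tx":0.0001,"ty":0,"tz":-0.01,"rx":0,"ry":0,"rz":0,"claw":0.02},
    {"tx":0.0001,"ty":0,"tz":-0.01,"rx":0,"ry":0,"rz":0,"claw":0.02}
  ]
}}

```text
clock: 9.35
eef_pos: [511.3, 26.1, 131.2]
tool_rot: [-3.141, 0.0, 1.366]
force: [0.4, -0.4, -5.6]
width: 55.1
```

{"name": "apply_moves", "arguments": {
  "increments": [
    {"tx":0,"ty":0,"tz":-0.001,"rx":0,"ry":0,"rz":0,"claw":0.02},
    {"tx":0,"ty":0,"tz":-0.002,"rx":0,"ry":0,"rz":0,"claw":0.02},
    {"tx":0,"ty":0,"tz":-0.003,"rx":0,"ry":0,"rz":0,"claw":0.02},
    {"tx":0,"ty":0,"tz":-0.003,"rx":0,"ry":0,"rz":0,"claw":0.02},
    {"tx":0,"ty":0,"tz":-0.003,"rx":0,"ry":0,"rz":0,"claw":0.02}
  ]
}}

```text
clock: 9.85
eef_pos: [511.7, 26.6, 128.5]
tool_rot: [3.141, -0.001, 1.367]
force: [0.6, 2.2, -4.4]
width: 55.1
```

{"name": "apply_moves", "arguments": {
  "increments": [
    {"tx":0,"ty":0,"tz":-0.0007,"rx":0,"ry":0,"rz":0,"claw":0.02},
    {"tx":0,"ty":0,"tz":-0.0007,"rx":0,"ry":0,"rz":0,"claw":0.02},
    {"tx":0,"ty":0,"tz":-0.0007,"rx":0,"ry":0,"rz":0,"claw":0.06},
    {"tx":0,"ty":0,"tz":-0.0007,"rx":0,"ry":0,"rz":0,"claw":0.07},
    {"tx":0,"ty":0,"tz":-0.0007,"rx":0,"ry":0,"rz":0,"claw":0.085},
    {"tx":0,"ty":0,"tz":-0.0007,"rx":0,"ry":0,"rz":0,"claw":0.085},
    {"tx":0,"ty":0,"tz":-0.0007,"rx":0,"ry":0,"rz":0,"claw":0.085},
    {"tx":0,"ty":0,"tz":-0.0007,"rx":0,"ry":0,"rz":0,"claw":0.085}
  ]
}}

```text
clock: 10.65
eef_pos: [511.4, 26.0, 127.6]
tool_rot: [3.142, 0.0, 1.366]
force: [0.5, 0.1, -0.4]
width: 84.9
```

{"name": "apply_moves", "arguments": {
  "increments": [
    {"tx":0,"ty":0,"tz":0.01,"rx":0,"ry":0,"rz":0,"claw":0.085},
    {"tx":0,"ty":0,"tz":0.03,"rx":0,"ry":0,"rz":0,"claw":0.085},
    {"tx":0,"ty":0,"tz":0.06,"rx":0,"ry":0,"rz":0,"claw":0.085},
    {"tx":0,"ty":0,"tz":0.09,"rx":0,"ry":0,"rz":0,"claw":0.085},
    {"tx":0,"ty":0,"tz":0.1,"rx":0,"ry":0,"rz":0,"claw":0.05},
    {"tx":0,"ty":0,"tz":0.1,"rx":0,"ry":0,"rz":0,"claw":0.0},
    {"tx":0,"ty":0,"tz":0.1,"rx":0,"ry":0,"rz":0,"claw":0.0},
    {"tx":0,"ty":0,"tz":0.1,"rx":0,"ry":0,"rz":0,"claw":0.0},
    {"tx":0,"ty":0,"tz":0.1,"rx":0,"ry":0,"rz":0,"claw":0.0}
  ]
}}

```text
clock: 11.55
eef_pos: [510.7, 26.1, 226.6]
tool_rot: [-3.139, 0.001, 1.366]
force: [0.4, 0.4, -0.7]
width: 12.0
```

Run:
```python
from hand import *
s=read_state(); im,c=save("wrist","pics/w6.png"); pickle.dump((s,c),open("w6.pkl","wb")); print({k:s[k] for k in('eef_pos','tool_rot','force','width')})
```

```text
{'eef_pos': array([510.65803359,  26.09558956, 226.55214206]), 'tool_rot': array([-3.13948379e+00,  8.19981275e-04,  1.36604962e+00]), 'force': array([ 0.41637209,  0.37903918, -0.74109048]), 'width': 11.992480510772909}
```

View pics/w6.png

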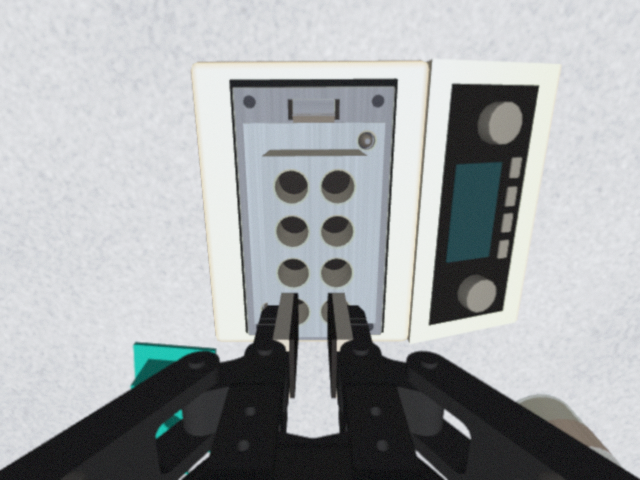

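The pin shows through hole_a at (367,140), so the block is over the pins and resting on the catches. Now I press with the fingers closed.

{"name": "apply_moves", "arguments": {
  "increments": [
    {"tx":0.0015,"ty":0.002,"tz":0,"rx":0,"ry":0,"rz":0,"claw":0.0},
    {"tx":0.0015,"ty":0.002,"tz":-0.01,"rx":0,"ry":0,"rz":0,"claw":0.0},
    {"tx":0.0015,"ty":0.002,"tz":-0.025,"rx":0,"ry":0,"rz":0,"claw":0.0},
    {"tx":0.0015,"ty":0.002,"tz":-0.04,"rx":0,"ry":0,"rz":0,"claw":0.0},
    {"tx":0.0015,"ty":0.002,"tz":-0.05,"rx":0,"ry":0,"rz":0,"claw":0.0},
    {"tx":0.0015,"ty":0.002,"tz":-0.056,"rx":0,"ry":0,"rz":0,"claw":0.0},
    {"tx":0.0015,"ty":0.002,"tz":-0.056,"rx":0,"ry":0,"rz":0,"claw":0.0}
  ]
}}

```text
clock: 12.3
eef_pos: [512.4, 28.0, 170.8]
tool_rot: [-3.14, 0.001, 1.366]
force: [-0.1, -0.6, -0.1]
width: 0.2
```

{"name": "apply_moves", "arguments": {
  "increments": [
    {"tx":0,"ty":0,"tz":-0.002,"rx":0,"ry":0,"rz":0,"claw":0.0},
    {"tx":0,"ty":0,"tz":-0.004,"rx":0,"ry":0,"rz":0,"claw":0.0},
    {"tx":0,"ty":0,"tz":-0.006,"rx":0,"ry":0,"rz":0,"claw":0.0},
    {"tx":0,"ty":0,"tz":-0.008,"rx":0,"ry":0,"rz":0,"claw":0.0},
    {"tx":0,"ty":0,"tz":-0.008,"rx":0,"ry":0,"rz":0,"claw":0.0}
  ]
}}

```text
clock: 12.8
eef_pos: [512.8, 28.2, 163.5]
tool_rot: [-3.141, -0.0, 1.366]
force: [0.0, 0.6, -0.3]
width: -0.2
```

{"name": "apply_moves", "arguments": {
  "increments": [
    {"tx":0,"ty":0,"tz":-0.001,"rx":0,"ry":0,"rz":0,"claw":0.0},
    {"tx":0,"ty":0,"tz":-0.002,"rx":0,"ry":0,"rz":0,"claw":0.0},
    {"tx":0,"ty":0,"tz":-0.003,"rx":0,"ry":0,"rz":0,"claw":0.0},
    {"tx":0,"ty":0,"tz":-0.004,"rx":0,"ry":0,"rz":0,"claw":0.0},
    {"tx":0,"ty":0,"tz":-0.004,"rx":0,"ry":0,"rz":0,"claw":0.0}
  ]
}}

```text
clock: 13.3
eef_pos: [514.1, 28.0, 160.8]
tool_rot: [3.139, -0.001, 1.366]
force: [-0.4, -0.2, 9.1]
width: 0.1
```

{"name": "apply_moves", "arguments": {
  "increments": [
    {"tx":0,"ty":0,"tz":-0.001,"rx":0,"ry":0,"rz":0,"claw":0.0},
    {"tx":0,"ty":0,"tz":-0.002,"rx":0,"ry":0,"rz":0,"claw":0.0},
    {"tx":0,"ty":0,"tz":-0.003,"rx":0,"ry":0,"rz":0,"claw":0.0},
    {"tx":0,"ty":0,"tz":-0.004,"rx":0,"ry":0,"rz":0,"claw":0.0},
    {"tx":0,"ty":0,"tz":-0.005,"rx":0,"ry":0,"rz":0,"claw":0.0},
    {"tx":0,"ty":0,"tz":-0.005,"rx":0,"ry":0,"rz":0,"claw":0.0}
  ]
}}

```text
clock: 13.9
eef_pos: [513.1, 28.3, 155.3]
tool_rot: [3.141, -0.001, 1.366]
force: [-1.5, 1.1, 9.4]
width: 0.3
```

{"name": "apply_moves", "arguments": {
  "increments": [
    {"tx":0,"ty":0,"tz":-0.001,"rx":0,"ry":0,"rz":0,"claw":0.0},
    {"tx":0,"ty":0,"tz":-0.002,"rx":0,"ry":0,"rz":0,"claw":0.0},
    {"tx":0,"ty":0,"tz":-0.003,"rx":0,"ry":0,"rz":0,"claw":0.0},
    {"tx":0,"ty":0,"tz":-0.004,"rx":0,"ry":0,"rz":0,"claw":0.0},
    {"tx":0,"ty":0,"tz":-0.005,"rx":0,"ry":0,"rz":0,"claw":0.0},
    {"tx":0,"ty":0,"tz":-0.005,"rx":0,"ry":0,"rz":0,"claw":0.0}
  ]
}}

```text
clock: 14.5
eef_pos: [512.6, 28.1, 150.1]
tool_rot: [-3.141, -0.001, 1.366]
force: [-1.6, 0.6, 9.9]
width: 0.1
```

{"name": "apply_moves", "arguments": {
  "increments": [
    {"tx":0,"ty":0,"tz":-0.001,"rx":0,"ry":0,"rz":0,"claw":0.0},
    {"tx":0,"ty":0,"tz":-0.002,"rx":0,"ry":0,"rz":0,"claw":0.0},
    {"tx":0,"ty":0,"tz":-0.002,"rx":0,"ry":0,"rz":0,"claw":0.0}
  ]
}}

```text
clock: 14.8
eef_pos: [512.7, 28.1, 150.0]
tool_rot: [-3.141, -0.002, 1.366]
force: [-6.5, 1.8, 28.5]
width: 0.1
```

The force rose to 28 N and the TCP stopped at z = 150.0, so the block is flush. I'll retreat and look.

{"name": "apply_moves", "arguments": {
  "increments": [
    {"tx":0,"ty":0,"tz":0.005,"rx":0,"ry":0,"rz":0,"claw":0.0},
    {"tx":0,"ty":0,"tz":0.03,"rx":0,"ry":0,"rz":0,"claw":0.0},
    {"tx":0.01,"ty":0.04,"tz":0.07,"rx":0,"ry":0,"rz":0,"claw":0.0},
    {"tx":0.01,"ty":0.07,"tz":0.12,"rx":0,"ry":0,"rz":0,"claw":0.0},
    {"tx":0.01,"ty":0.07,"tz":0.15,"rx":0,"ry":0,"rz":0,"claw":0.0},
    {"tx":0.01,"ty":0.07,"tz":0.15,"rx":0,"ry":0,"rz":0,"claw":0.0},
    {"tx":0.01,"ty":0.07,"tz":0.15,"rx":0,"ry":0,"rz":0,"claw":0.0}
  ]
}}

```text
clock: 15.5
eef_pos: [522.9, 98.2, 297.8]
tool_rot: [3.141, -0.0, 1.367]
force: [-0.6, -0.0, -0.3]
width: -0.2
```

Run:
```python
from hand import *
s=read_state(); im,c=save("wrist","pics/w7.png"); pickle.dump((s,c),open("w7.pkl","wb")); print({k:s[k] for k in('eef_pos','tool_rot','force')})
b=cv2.imread("pics/w7.png")
P=proj(c,[[512.3,28.3,125]])[0]; print(P)
x,y=int(P[0])-100,max(int(P[1])-130,0)
L=cv2.resize(b[y:y+250,x:x+200],None,fx=2.3,fy=2.3,interpolation=cv2.INTER_CUBIC)
im,cs=save("scene","pics/s2.png"); q=cv2.imread("pics/s2.png"); p=proj(cs,[[512.3,28.3,125]])[0].astype(int)
Rr=cv2.resize(q[p[1]-60:p[1]+60,p[0]-35:p[0]+35],(335,575),interpolation=cv2.INTER_CUBIC)
Lc=L[:575]; cv2.imwrite("pics/crop7.png",np.hstack([Lc,Rr])); print(x,y,p)
h=np.array(blobs(b,x,y,x+200,min(y+250,330),110,100,500)); print(h.tolist())
```

```text
{'eef_pos': array([522.94773271,  98.24895736, 297.84158419]), 'tool_rot': array([ 3.14074003e+00, -3.77695093e-04,  1.36689732e+00]), 'force': array([-0.59755812, -0.02835886, -0.29233359])}
[315.9818298  289.30618156]
215 159 [338 226]
[[315.34, 194.42, 281.125], [412.01, 297.39, 360.125], [300.98, 260.77, 335.125], [332.1, 260.64, 335.8125]]
```

View pics/crop7.png

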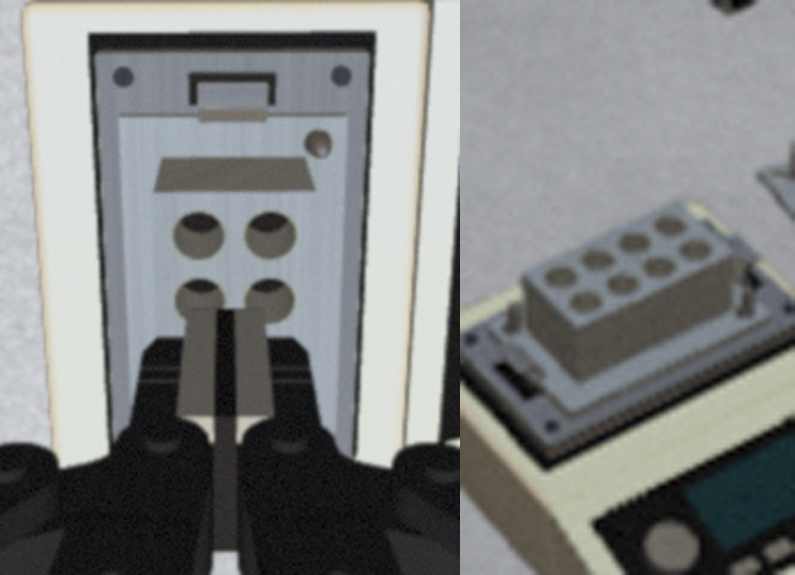

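The +y catch nose overlaps the plate end at crop (232,115), and both pins stand through their holes. I still need a clear view of the -y catch.

{"name": "apply_moves", "arguments": {
  "increments": [
    {"tx":-0.04,"ty":-0.2,"tz":-0.02,"rx":0,"ry":0,"rz":0,"claw":0.0},
    {"tx":-0.04,"ty":-0.2,"tz":-0.02,"rx":0,"ry":0,"rz":0,"claw":0.0},
    {"tx":-0.04,"ty":-0.2,"tz":-0.02,"rx":0,"ry":0,"rz":0,"claw":0.0},
    {"tx":-0.04,"ty":-0.2,"tz":-0.02,"rx":0,"ry":0,"rz":0,"claw":0.0},
    {"tx":-0.04,"ty":-0.2,"tz":-0.02,"rx":0,"ry":0,"rz":0,"claw":0.0},
    {"tx":-0.04,"ty":-0.2,"tz":-0.02,"rx":0,"ry":0,"rz":0,"claw":0.0},
    {"tx":-0.04,"ty":-0.2,"tz":-0.02,"rx":0,"ry":0,"rz":0,"claw":0.0}
  ]
}}

```text
clock: 16.3
eef_pos: [482.6, -100.9, 276.7]
tool_rot: [-3.14, -0.001, 1.367]
force: [0.3, 0.4, -0.3]
width: -0.1
```

Run:
```python
from hand import *
s=read_state(); im,c=save("wrist","pics/w8.png"); print(s['eef_pos'],s['force'])
th=np.radians(-11.44);R=np.array([[np.cos(th),-np.sin(th)],[np.sin(th),np.cos(th)]])
b=cv2.imread("pics/w8.png")
h=np.array(blobs(b,200,0,420,300,110,100,1000)); print(h.round(1).tolist())
for z in(150,163):
  print(z,proj(c,[[*(R@[x,y]+[512.3,28.29]),z] for y in(37.5,12.5,-12.5,-37.5) for x in(-12.5,12.5)]).round(1).tolist())
```

```text
[ 482.60128861 -100.90309613  276.67063831] [ 0.26694044  0.4484094  -0.25497788]
[[296.9, 7.1, 405.6], [337.5, 7.0, 398.4], [337.0, 45.8, 671.6], [297.5, 46.1, 670.4], [336.4, 88.4, 610.3], [298.3, 88.6, 607.4], [274.5, 122.1, 132.5], [201.5, 266.6, 261.6], [312.4, 296.3, 212.1]]
150 [[295.5, -51.8], [338.1, -52.0], [296.2, -2.8], [337.4, -3.1], [296.9, 42.9], [336.8, 42.7], [297.6, 85.8], [336.2, 85.6]]
163 [[294.4, -61.5], [339.5, -61.8], [295.3, -9.5], [338.8, -9.7], [296.0, 39.0], [338.1, 38.7], [296.8, 84.2], [337.4, 84.0]]
```

View pics/w8.png

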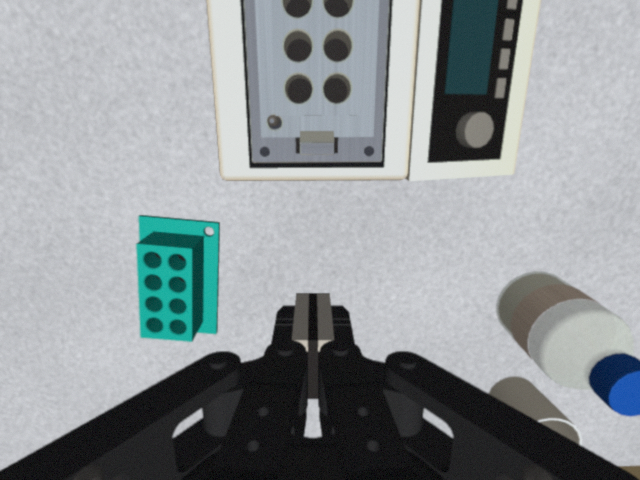

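The -y catch nose at (317,137) also overhangs the plate end. The hole spacing fits a top at z = 150, which is the seated height, and not 163.

```bash
python3 -c "
from cell import *
print(finish_job())"
```

```text
the job is handed in; nothing more can be done
None
```

The large-tube block is fitted on the mixer. I lowered it over the two pins, let go, and pressed the middle of its top down with the fingers closed. The job was handed in at about 16.4 s.

**Pressing:** the force was about 9–10 N while the catches gave way, then rose to 28 N with the fingertips stopped at z = 150.0 mm. That is the platform height (100 mm) plus the block height (50 mm), so the block is flush.

**Last pictures:** both pins stand through their holes and both catch noses overhang the ends of the base plate. The arm was clear of everything, and nothing else on the bench was touched. I did not measure the catch angles; that check is by eye only.

**Disagreements:**
- The wrist camera put heights about 1 mm off. I measured block and mixer the same way, so the error cancelled.
- A cross-check of the block's pose in the gripper (a `solvePnP` fit) gave nonsense. I used the ray-cast positions instead, which agreed with the direct view of the pin through the hole to about 0.3 mm.
- In the last picture the tube holes lay about 3 px from where I predicted along the platform's long side, about 2 mm or less. The catches and pins looked right, so I left it.

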